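# Shut the access panel and lock it with the quarter-turn cam

## Robot

A 6-joint arm with a two-finger parallel gripper is mounted at the origin on a cart in front of the work surface, level with it; the furniture and walls round the work are solid. World frame = base frame: x ahead of the robot, y to its left, z up, the work surface at z = 0. Lengths are in m, angles in rad, forces in N, time in s.
With the tool pointing down it reaches from about 0.375 to 0.9 m from the base axis. Payload 3.1 kg.
Tool frame: the origin (TCP) lies where the fingers leave the gripper's body, on its centre line; the fingertips stand 70 mm ahead of it and the grasp point (between the pads) lies 51 mm ahead of it; z points along the fingers, y is the line along which they close (so a half turn about z gives the same grasp; the last joint's range is limited). The gripper opens to 87 mm and grips with 3 to 60 N. Pads are 19 mm wide; open, the fingers measure 117 mm over their backs; the gripper's body (75 mm by 190 mm) begins 51 mm behind the grasp point.
Start: joints at [1.044, 0.527, 1.433, -0, 1.181, -0.178], TCP at [0.213, 0.588, 0.292] pointing down, gripper open.
Joint ranges: [-3.08, 3.08], [-0.75, 2.2], [0.22, 2.44], [-1.43, 4.57], [0, 2.65], [-2.85, 2.85]. Speed limits (rad/s): [2.79, 2.79, 3.14, 3.14, 3.14, 3.14].

## Interface

Orientations are given as a unit quaternion [x, y, z, w].
In Python, from rig import robot gives the robot as it stands.
- The arm moves only by the tool send_rows, never from a script. Its argument "deltas" is text: rows parted by semicolons, each of 7 numbers parted by spaces: the shift along the tool's x, y, z in mm, then the turn, a rotation vector about the tool's x, y, z in degrees, then the opening, from 0 (shut) to 1 (fully open). A call has 1 to 10 rows; each row shifts and turns the commanded pose from where the row before left it, along the tool's axes as they then stand; what a row does not reach is not made up. A row lasts 1/8 s, in which the tool goes at most 62.5 mm and 10.7 degrees, less where a joint would pass 70% of its speed; a pose out of reach is approached as far as the arm can. A call is refused whole if a number of a shift passes 62.5 or a number of a turn 10.7, either way. A call with a gripper value outside its range is refused whole. The fingers move at their own pace and stop on an object; "newtons" is the grip in N (left out, the last holds). Time passes only in rows, so rows that do not move let the fingers close. It gives the time, the measured TCP pose, the force, the opening and the grip force at its end, in the units of the state.
- robot.get_obs(): the state, without advancing time (a new reading comes with each control period).
- robot.camera(name): name is "scene" or "top"; returns a dict with "image" (420x560x3 uint8, red, green, blue), "depth" (420x560 float32, m along the optical axis (not along the pixel's ray), 0 where there is no reading), "fovy" (degrees; the focal length in pixels is half the picture's height over the tangent of half this angle, whatever the lens; pixels are square), "cx", "cy" (the principal point, pixels), "k1" (the pictures are not rectified: a ray, as slopes to the right and down, at radius r is drawn at 1 + k1 r^2 times it, then the intrinsics apply), "rvec" (rotation vector, rad) and "tvec" (3), from world to camera coordinates, as OpenCV has them. Camera axes: x right, y down, z forward; pixel columns grow to the right and rows downward; lengths in m; the calibration is good to about 2 mm. A picture is of the moment at which its call begins.
- robot.hand_in(): hands the job in; it is judged then, once.
Trained networks look in the newest picture that a camera, given by its name, has taken for a name from the list of things; names that differ only in an ending like _2 or _b are one class to them, and where a whole thing is asked for, a point or a joint stands for the part that bears it (a point fixed in the world has none). Each returns a list of dicts, best first, with "p" (0 to 1); they miss things now and then, are a little off and sometimes report something else, mostly with a low value. They report only what shows in the picture. A call takes as long as a camera call.
- robot.find_in(camera, thing): "box" ([left, top, right, bottom] in pixels, round what is visible of it).
- robot.cut_out(camera, thing): "region" (420x560 bool, what is visible of it) and "box" ([left, top, right, bottom] in pixels, round what is visible of it).
The state is a dict: "time": time; "q": joint angles; "joint_velocities": joint speeds; "joint_torque": joint torques, N m; "position": TCP position; "tool_rot": TCP orientation; "ft_force": force on the tool from outside, world axes, zero at the start; "moment": the same for the moment, N m; "grip_width": finger opening in m; "grip_force": force on a finger pad.
Only numpy, scipy, OpenCV 4.12 (cv2) and the standard library are available. Lean on these libraries where they do the work, as an engineer would, in place of code of your own. Each camera call takes 0.05 s, during which the arm holds its last target. There are 200 camera calls.

## Task

On the low grey control housing, push the sliding access panel fully home against its end stop with your fingertips. Then set a fingertip in the slot of the round cam fastener and turn it a quarter turn clockwise, as seen from above, until its tongue points straight at the panel and locks it shut. Do not lift the panel or grip anything to carry it, and leave the nut on the housing and the other things on the bench where they are.

Things in the scene. Friction and masses are not known exactly. Their poses are not given: they have to be found in the camera images.
- housing: low grey steel housing fixed on the bench, 240 (its x) x 170 (y) mm, deck 40 mm high. Origin: centre of its underside; z up; +x = the way the panel closes, to the end stop. Rails with lips, tops 54 mm high, guide the panel: beyond 60 mm either side of the middle line and past x = 98 mm, from x = -20 to 120 mm. The cam's upright axis is at x = -72 mm, y = 0.
- panel: loose bare steel panel, 0.5 kg, 105 (x) x 130 (y) x 8 mm, sliding flat on the deck under the lips (underside at 40 mm), about 3 N. Origin: centre of its underside; axes as the housing's. Home: origin at housing x = +53 mm; starts 12 to 25 mm short. On it an embossed hump 60 (x) x 100 (y) mm, 14 mm high, top 62 mm above the bench.
- panel_push (a point): middle of the hump's upright face that looks in -x, towards the cam; 55 mm above the bench: push here along +x. It is 15 mm in -x from the panel's origin, at housing x = +38 mm when the panel is home. Axes as the panel's.
- cam_slot (a point): centre of the slot's floor, on the cam's axis, 54 mm above the bench. Cam head: dark steel disc, 80 mm diameter, top at 70 mm; slot across its whole diameter, open upward and at both ends, 32 mm wide, 16 mm deep. The point turns with the cam: y along the slot towards the tongue's end, x across, z up. Closed or slightly spread fingertips fit; narrow ones turn it best off the axis, near a slot end.
- cam (a joint): cam angle, rad: 0 = unlocked, tongue (bar 18 mm wide under the head, rounded end 70 mm from the axis) along the housing's +y; grows clockwise seen from above; 1.57 = locked, tongue along +x, its end 2.5 mm behind the shut panel's edge. Starts at 0 to 0.2; stop at 1.7. Friction 0.08 N m; stays where left. If the panel is open, the tongue meets its edge.
- nut_m16: loose steel hexagon nut, 28 x 24 x 13 mm, lying on the housing's deck at the -x, -y corner, 70 mm from the cam's axis; not to be disturbed. Origin: centre of its underside.
- offcut_2: loose block of wood, 38 x 70 x 19 mm, on the bench to the robot's left of the housing; bystander. Origin: centre of its underside.
- masking_tape: loose roll of masking tape, 109 mm diameter, 24 mm high, on the bench to the right of the housing; bystander. Origin: centre of its underside.
- bolt_m12: loose steel hexagon bolt, 82 mm long, 21 mm head, lying on the bench behind the housing; bystander. Origin: centre of its underside.

How it is judged:
By the outcome, as a careful person would: the job done as asked, in the order asked, and still so for the second after the job is handed in, with the robot touching nothing.
It also fails if it takes over 50 s, if anything falls off the work surface, if the arm or the gripper's body presses on something with over 40 N, if the wrist force passes 120 N, or if a joint passes its speed limit or range.

## Working session

There is one attempt and no reset: what is moved stays moved. The work goes in short steps, Python scripts to look and compute and a tool call to move; the robot and the scene stay as the last step left them, time stands still between calls to the robot, and variables do not carry over. Pictures are saved under pics/ and viewed, at most 10 in all, crops included, and the job is handed in when it is done.

Besides the shell and the picture viewer there is one more tool, called after "Call:" as name(argument=value, ...), one argument or row to a line, values as JSON. send_rows: Moves the arm, as the interface text tells. Its arguments: {"type":"object","properties":{"deltas":{"type":"string"},"newtons":{"type":"number"}},"required":["deltas"]}

```bash
mkdir -p pics; ls; cat > h.py <<'E'
import numpy as np, cv2
from rig import robot
from scipy.spatial.transform import Rotation as R
def cloud(c):
    h,w=c["depth"].shape; f=h/2/np.tan(np.radians(c["fovy"])/2)
    K=np.array([[f,0,c["cx"]],[0,f,c["cy"]],[0,0,1.]])
    u,v=np.meshgrid(np.arange(w),np.arange(h))
    p=cv2.undistortPoints(np.stack([u,v],-1).reshape(-1,1,2).astype(float),K,np.array([c["k1"],0,0,0.])).reshape(h,w,2)
    d=c["depth"][...,None]; P=np.concatenate([p*d,d],-1)-np.ravel(c["tvec"])
    return P@R.from_rotvec(np.ravel(c["rvec"])).as_matrix()
E
python3 - <<'E'
from h import *
o=robot.get_obs(); print(o)
for n in("top","scene"):
    c=robot.camera(n); cv2.imwrite(f"pics/{n}1.png",c["image"][...,::-1]); print(n,c["k1"],c["tvec"])
    P=cloud(c); np.savez(f"{n}1.npz",P=P,d=c["depth"])
    for t in("housing","panel","cam","nut_m16"):
        for r in robot.cut_out(n,t)[:1]:
            m=r["region"]&(c["depth"]>0); print(t,round(r["p"],2),np.round(r["box"]),np.round(np.median(P[m],0),3))
E
```

```text
pics
{'time': 0.0, 'q': array([ 1.04443684e+00,  5.28443167e-01,  1.43390180e+00,  3.77406184e-07,
        1.18138337e+00, -1.78530406e-01]), 'joint_velocities': array([ 0.00033937, -0.00054904,  0.00046908,  0.00121777,  0.00096279,
       -0.00108524]), 'joint_torque': array([-1.62918102e-03, -4.40043855e+01, -1.76595283e+01,  6.31648349e-02,
        5.80524502e-02, -1.37623442e-04]), 'position': array([0.21272905, 0.58706409, 0.29128576]), 'tool_rot': array([ 1.73039125e-01,  9.84914372e-01, -1.00214107e-03, -3.68775114e-04]), 'ft_force': array([-0.71664381, -0.73432496, -0.60556862]), 'moment': array([-0.06455498,  0.01700597,  0.06851983]), 'grip_force': 0.0, 'grip_width': 0.08696457977708034}
top -0.07526043066028311 [-0.21129102  0.55784359  0.96754117]
housing 0.77 [262. 173. 380. 258.] [ 0.516 -0.275  0.05 ]
panel 0.7 [308. 185. 362. 241.] [ 0.526 -0.342  0.051]
cam 0.91 [279. 189. 312. 239.] [ 0.515 -0.239  0.056]
scene 0.03873183816644009 [0.24277594 0.29408639 0.4932041 ]
housing 0.75 [238. 174. 370. 259.] [ 0.485 -0.251  0.041]
panel 0.56 [274. 181. 349. 223.] [ 0.512 -0.334  0.058]
cam 0.95 [259. 201. 311. 228.] [ 0.506 -0.232  0.064]
nut_m16 0.46 [303. 223. 320. 242.] [ 0.441 -0.221  0.05 ]
```

```bash
python3 - <<'E'
import cv2
a=cv2.imread("pics/top1.png")[150:280,230:410]; cv2.imwrite("pics/t1c.png",cv2.resize(a,None,fx=4.4,fy=4.4,interpolation=2))
a=cv2.imread("pics/scene1.png")[150:280,210:390]; cv2.imwrite("pics/s1c.png",cv2.resize(a,None,fx=4.4,fy=4.4,interpolation=2))
E
```

```text
(no output)
```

View pics/t1c.png

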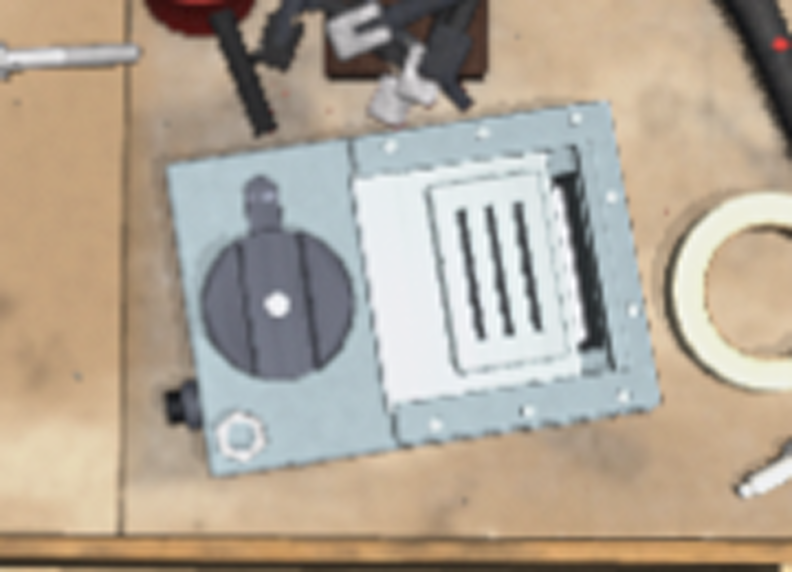

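View pics/s1c.png

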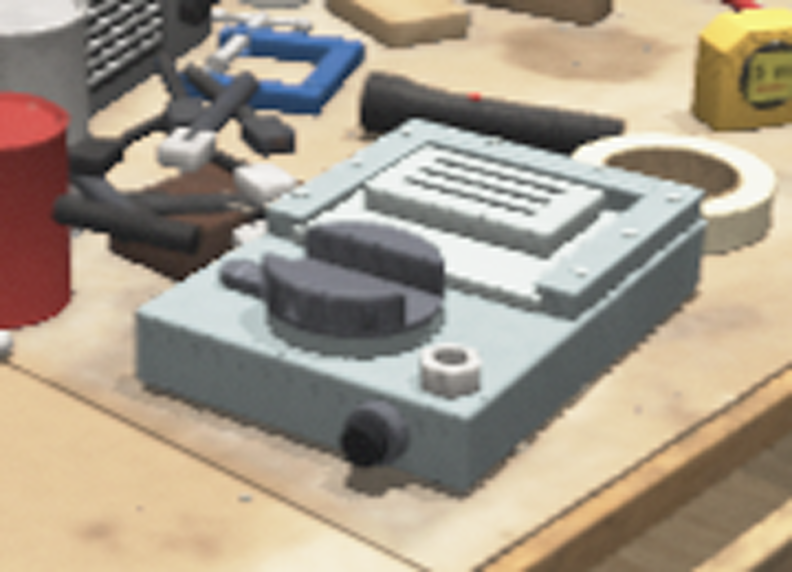

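View pics/scene1.png

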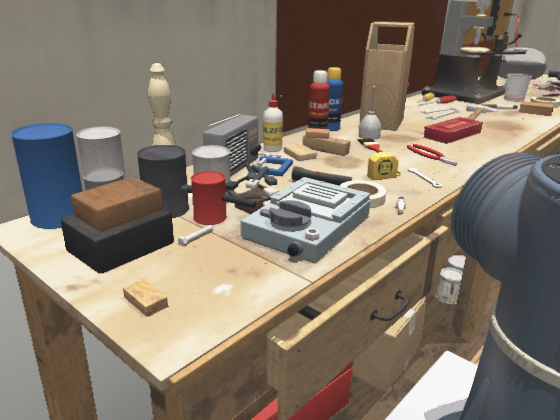

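The top view shows the housing with its closing direction to picture right, tilted slightly down. The cam's tongue points up at crop (262,195), the white axis dot is at (277,303), the panel's edge runs (355,180)-(387,405) and the nut sits at (240,435). The panel is open by the dark gap near (590,260). The scene view shows clutter (a clamp, handles and a red can) off the housing's +y side.

```bash
cat >> h.py <<'E'
def plane(c,uv,z):
    h,w=c["depth"].shape; f=h/2/np.tan(np.radians(c["fovy"])/2)
    K=np.array([[f,0,c["cx"]],[0,f,c["cy"]],[0,0,1.]])
    p=cv2.undistortPoints(np.array(uv,float).reshape(-1,1,2),K,np.array([c["k1"],0,0,0.])).reshape(-1,2)
    M=R.from_rotvec(np.ravel(c["rvec"])).as_matrix(); C=-M.T@np.ravel(c["tvec"])
    d=np.c_[p,np.ones(len(p))]@M
    return C+d*((np.array(z)-C[2])/d[:,2])[:,None]
E
python3 - <<'E'
from h import *
c=robot.camera("top")
a=np.array([(168,165),(212,475),(608,102),(660,405),(277,303),(355,180),(387,405),(430,187),(458,372),(240,435),(262,180)])
uv=(a+.5)/4.4-.5+[230,150]
Z=[.04,.04,.054,.054,.054,.048,.048,.062,.062,.053,.05]
W=plane(c,uv,Z)
# housing corners fit: (-120,85),(-120,-85),(120,85),(120,-85), cam (-72,0)
L=np.array([(-.12,.085),(-.12,-.085),(.12,.085),(.12,-.085),(-.072,0)])
A=L-L.mean(0);B=W[:5,:2]-W[:5,:2].mean(0)
th=np.arctan2((A[:,0]*B[:,1]-A[:,1]*B[:,0]).sum(),(A*B).sum())
r=np.array([[np.cos(th),-np.sin(th)],[np.sin(th),np.cos(th)]])
t=W[:5,:2].mean(0)-r@L.mean(0)
print("yaw",np.degrees(th),"t",t); loc=(W[:,:2]-t)@r; print(np.round(loc*1000,1))
np.savez("fr.npz",r=r,t=t,th=th)
for x,y in((-72,0),(38,0)): print(x,y,r@[x/1e3,y/1e3]+t)
# clutter heights in housing frame from both cameras
for n in("top1","scene1"):
    P=np.load(n+".npz")["P"].reshape(-1,3); q=(P[:,:2]-t)@r
    for x0 in range(-250,250,50):
        print(x0,[int(1000*np.percentile(P[s,2],98)) if (s:=(q[:,0]>x0/1e3)&(q[:,0]<x0/1e3+.05)&(q[:,1]>y0/1e3)&(q[:,1]<y0/1e3+.05)&(P[:,2]<.25)).sum()>2 else -1 for y0 in range(-200,250,50)])
E
```

```text
yaw -81.19499418832875 t [ 0.52293304 -0.31403585]
[[-118.5   83.3]
 [-118.9  -83.7]
 [ 118.4   81.2]
 [ 119.   -81.4]
 [ -72.1    0.7]
 [ -21.    59.8]
 [ -22.4  -60.5]
 [  16.1   48.9]
 [  15.5  -48.8]
 [-101.3  -64.8]
 [ -70.1   66.7]]
-72 0 [ 0.51191184 -0.24288437]
38 0 [ 0.52874978 -0.35158802]
-250 [-26, 0, 2, 2, 2, 2, 2, 115, 117]
-200 [-27, 1, 2, 3, 2, 2, 2, 13, 51]
-150 [-27, 1, 53, 70, 71, 42, 8, 94, 131]
-100 [-28, 2, 52, 71, 71, 56, 60, 95, 119]
-50 [-28, 2, 56, 71, 70, 56, 74, 64, 120]
0 [0, 2, 57, 65, 64, 57, 76, 75, 120]
50 [1, 3, 57, 64, 64, 57, 75, 78, 72]
100 [1, 3, 56, 57, 56, 56, 2, 2, 2]
150 [2, 17, 27, 27, 26, 2, 22, 27, 17]
200 [2, 19, 27, 27, 27, 29, 34, 35, 19]
-250 [-30, 1, 1, 1, 1, 2, 2, 115, 117]
-200 [-29, 1, 1, 2, 1, 2, 2, 13, 2]
-150 [-29, 1, 53, 70, 70, 41, 8, 95, 131]
-100 [-29, 1, 53, 71, 71, 58, 61, 95, 121]
-50 [-27, 1, 55, 71, 72, 56, 74, 64, 120]
0 [0, 1, 56, 64, 64, 57, 76, 75, 121]
50 [1, 2, 56, 64, 64, 56, 78, 79, 73]
100 [1, 2, 56, 56, 56, 56, -1, 2, 2]
150 [1, 19, 26, -1, 26, -1, 31, 32, 18]
200 [1, 17, 26, 27, 27, 29, 35, 36, 18]
```

```bash
cat >> h.py <<'E'
def rows(pts,n,grip):
    """pts: list of (x,y,z,ytool_yaw_deg) world waypoints, n rows per leg; prints tool-frame rows from the measured pose"""
    o=robot.get_obs(); p=np.array(o["position"]); q=R.from_quat(o["tool_rot"]); out=[]
    for w,k in zip(pts,n):
        p0=p.copy(); yv=q.apply([0,1,0]); a0=np.degrees(np.arctan2(yv[1],yv[0]))
        for i in range(1,k+1):
            f=i/k; tgt=p0+(np.array(w[:3])-p0)*f; a=np.radians(a0+(w[3]-a0)*f)
            Y=np.array([np.cos(a),np.sin(a),0]); Z=np.array([0,0,-1.]); X=np.cross(Y,Z)
            d=np.round(q.inv().apply(tgt-p)*1000,1)
            p=p+q.apply(d/1000)
            rv=np.round(np.degrees((q.inv()*R.from_matrix(np.c_[X,Y,Z])).as_rotvec()),1)
            q=q*R.from_rotvec(np.radians(rv)); out.append(" ".join("%g"%v for v in [*d,*rv])+" %g"%grip)
    for i in range(0,len(out),10): print("; ".join(out[i:i+10]))
def hw(x,y):
    d=np.load("fr.npz"); return d["r"]@[x/1e3,y/1e3]+d["t"]
E
python3 - <<'E'
from h import *
P=np.load("top1.npz")["P"].reshape(-1,3)
for x0 in np.arange(.1,.8,.1): print(round(x0,1),[int(1000*P[s,2].max()) if (s:=(abs(P[:,0]-x0-.05)<.05)&(abs(P[:,1]-y0-.05)<.05)).any() else -1 for y0 in np.arange(-.5,.8,.1)])
x,y=hw(-5,0); print(x,y)
rows([(.46,.3,.27,45),(x,y,.20,8.8)],[8,13],.45)
E
```

```text
0.1 [-880, -879, -880, 4, 14, 15, 4, -888, -885, -886, -887, -887, -364]
0.2 [-875, -879, -878, -879, -879, -880, -878, -884, -887, -886, -888, -885, -448]
0.3 [5, 4, 4, 4, 4, 3, 2, -889, -892, -888, -880, -883, -685]
0.4 [58, 66, 1019, 41, 4, 5, 4, -1, -1, -889, -883, -887, -887]
0.5 [59, 67, 75, 43, 5, 23, 4, -1, -1, -887, -887, -885, -887]
0.6 [58, 80, 97, 99, 119, 119, 486, 444, -1, -889, -885, -885, -883]
0.7 [37, 121, 136, 137, 119, 119, 503, -1, -1, -887, -883, -884, -884]
0.5221676752088885 -0.3090947749986716
-41.3 -23.3 2.8 -0 -0 3.1 0.45; -42.5 -21 2.8 -0 -0 3.2 0.45; -43.5 -18.6 2.7 -0 -0 3.1 0.45; -44.6 -16.2 2.8 -0 -0 3.1 0.45; -45.3 -13.8 2.8 -0 -0 3.2 0.45; -46 -11.2 2.8 -0 -0 3.1 0.45; -46.6 -8.7 2.8 -0 -0 3.1 0.45; -47 -6.2 2.7 -0 -0 3.2 0.45; -36.5 -29.7 5.4 -0 -0 2.8 0.45; -38 -27.9 5.4 -0 -0 2.8 0.45
-39.2 -26.1 5.4 -0 -0 2.7 0.45; -40.5 -24.1 5.3 -0 -0 2.8 0.45; -41.5 -22.2 5.4 -0 -0 2.8 0.45; -42.6 -20 5.4 -0 -0 2.8 0.45; -43.6 -18 5.4 -0 -0 2.8 0.45; -44.3 -15.9 5.4 -0 -0 2.8 0.45; -45.1 -13.6 5.4 -0 -0 2.7 0.45; -45.7 -11.5 5.4 -0 -0 2.8 0.45; -46.1 -9.3 5.4 -0 -0 2.8 0.45; -46.6 -7 5.3 -0 -0 2.8 0.45
-46.9 -4.7 5.4 -0 -0 2.8 0.45
```

```bash
python3 - <<'E'
from h import *
for n in("top1","scene1"):
    P=np.load(n+".npz")["P"].reshape(-1,3)
    s=(P[:,2]>.14)&(P[:,0]>.15)&(P[:,0]<.85)&(abs(P[:,1])<.7)
    H,_,_=np.histogram2d(P[s,0],P[s,1],bins=[np.arange(.15,.86,.1),np.arange(-.7,.71,.1)]);print(n);print(H.astype(int))
E
```

```text
top1
[[   0    0    0    0    0    0    0    0    0    0    0    0    0    0]
 [   0    0    0    0    0    0    0    0    0    0    0    0    0    0]
 [   0    0    0    0    0    0    0    0    0    0    0    0    0    0]
 [   0    0    0    0  989    0    0    0    0    0    0    0    0    0]
 [   0    0    0    0    0    0    0    0  421   60    0    0    0    0]
 [   0    0    0    0    0    0    0    0 2352    0    0    0    0    0]
 [   0    0    0    0    0    0    0    0 1710    0    0    0    0    0]]
scene1
[[ 0  0  0  0  0  0  0  0  0  0  0  0  0  0]
 [ 0  0  0  0  0  0  0  0  0  0  0  0  0  0]
 [ 0  0  0  0  0  0  0  0  0  0  0  0  0  0]
 [ 0  0  0  0  0  0  0  0  0  0  0  0  0  0]
 [ 0  0  0  0  0  0  0  0  0  0  0  0  0  0]
 [ 0  0  0  0  0  0  0  0  0  0  0  0  0  0]
 [ 0  0  0  0 23  0  0  0  0  0  0  0  0  0]]
```

View pics/top1.png

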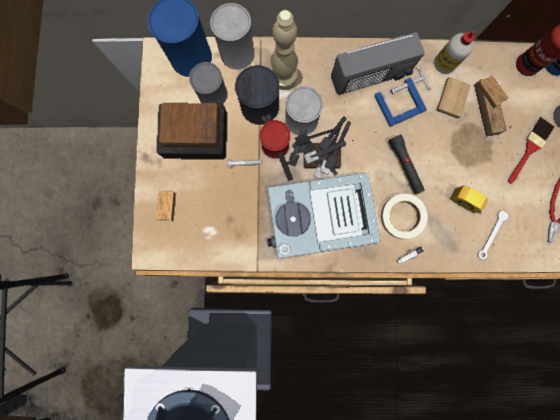

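The top view shows only the arm's base at the bottom and a tall dark cupboard at upper left, (0-35, 0-125). I'll route nearer the base, clear of it.

```bash
python3 - <<'E'
from h import *
x,y=hw(-5,0)
rows([(.38,.33,.27,50),(.42,.1,.26,30),(x,y,.20,8.8)],[7,5,9],.45)
E
```

```text
-35 -26.5 3.2 -0 -0 2.9 0.45; -36.2 -24.6 3.2 -0 -0 2.8 0.45; -37.5 -22.9 3.1 -0 -0 2.9 0.45; -38.5 -20.9 3.2 -0 -0 2.9 0.45; -39.6 -19 3.2 -0 -0 2.8 0.45; -40.4 -17 3.2 -0 -0 2.9 0.45; -41.2 -14.9 3.1 -0 -0 2.9 0.45; -35.7 -30.1 2 -0 -0 4 0.45; -37.7 -27.5 2 -0 -0 4 0.45; -39.6 -24.8 2 -0 -0 4 0.45
-41.2 -22 2 -0 -0 4 0.45; -42.6 -19.1 2 -0 -0 4 0.45; -45 -12.9 6.7 -0 -0 2.4 0.45; -45.6 -10.9 6.6 -0 -0 2.3 0.45; -45.9 -9.2 6.7 -0 -0 2.4 0.45; -46.3 -7.2 6.7 -0 -0 2.3 0.45; -46.6 -5.3 6.6 -0 -0 2.4 0.45; -46.7 -3.4 6.7 -0 -0 2.3 0.45; -46.8 -1.5 6.7 -0 -0 2.4 0.45; -46.9 0.4 6.7 -0 -0 2.3 0.45
-46.8 2.4 6.6 -0 -0 2.4 0.45
```

Call:
send_rows(
  deltas="-35 -26.5 3 0 0 3 0.45; -36 -24.5 3 0 0 3 0.45; -37.5 -23 3 0 0 3 0.45; -38.5 -21 3 0 0 3 0.45; -39.5 -19 3 0 0 3 0.45; -40.5 -17 3 0 0 3 0.45; -41 -15 3 0 0 3 0.45; -36 -30 2 0 0 4 0.45; -37.5 -27.5 2 0 0 4 0.45; -39.5 -25 2 0 0 4 0.45",
)

```text
time: 1.8
position: [0.3999, 0.1891, 0.2655]
tool_rot: [0.447, 0.895, 0.0, 0.0]
ft_force: [1.1, -0.2, 1.4]
grip_width: 0.0393
grip_force: 0.0
```

Call:
send_rows(
  deltas="-41 -22 2 0 0 4 0.45; -42.5 -19 2 0 0 4 0.45; -45 -13 6 0 0 2 0.45; -45.5 -11 6 0 0 2 0.45; -46 -9 6 0 0 2 0.45; -46 -7 6 0 0 2 0.45; -46.5 -5 6 0 0 2 0.45; -46.5 -3.5 6 0 0 2 0.45; -46.5 -1.5 6 0 0 2 0.45; -20 0 6 0 0 2 0.45",
)

```text
time: 3.05
position: [0.5006, -0.2404, 0.2132]
tool_rot: [0.624, 0.782, 0.0, 0.001]
ft_force: [-0.3, 0.0, -0.1]
grip_width: 0.0393
grip_force: 0.0
```

```bash
python3 - <<'E'
from h import *
x,y=hw(-5,0)
o=robot.get_obs(); print(o["time"],o["position"],o["grip_width"],o["ft_force"])
rows([(x,y,.16,8.8),(x,y,.122,8.8)],[3,2],.45)
E
```

```text
3.05 [ 0.50055527 -0.24039602  0.21324576] 0.03928800407492906 [-0.31665681  0.0399157  -0.11096093]
-23.9 1.9 17.8 0.1 0.1 1.4 0.45; -23.9 2.5 17.7 -0 0 1.3 0.45; -23.8 3.1 17.8 -0 0 1.4 0.45; 0 -0 19 -0 0 -0 0.45; 0 -0 19 -0 0 -0 0.45
```

Call:
send_rows(
  deltas="-24 2 18 0 0 1.4 0.45; -24 2.5 17.5 0 0 1.3 0.45; -24 3 17.5 0 0 1.4 0.45; 0 0 0 0 0 0 0.45",
)

```text
time: 3.55
position: [0.5213, -0.3067, 0.1589]
tool_rot: [0.65, 0.76, 0.0, -0.001]
ft_force: [-0.6, 0.0, 0.8]
grip_width: 0.0392
grip_force: 0.0
```

```bash
cat >> h.py <<'E'
def loc():
    d=np.load("fr.npz"); o=robot.get_obs(); yv=R.from_quat(o["tool_rot"]).apply([0,1,0])
    print("t",round(o["time"],2),"house xy",np.round(1000*(o["position"][:2]-d["t"])@d["r"],1),"z",round(o["position"][2]*1000,1),"yaw rel housing y",round(np.degrees(np.arctan2(yv[1],yv[0]))-8.8,1),"ft_h",np.round(d["r"].T@o["ft_force"][:2],1),np.round(o["ft_force"][2],1),np.round(o["moment"],2))
E
python3 - <<'E'
from h import *
loc()
c=robot.camera("scene"); cv2.imwrite("pics/s2.png",cv2.resize(c["image"][130:280,200:400,::-1],None,fx=4,fy=4)); 
E
```

```text
t 3.55 house xy [-7.5 -0.5] z 158.9 yaw rel housing y 0.1 ft_h [-0.1 -0.6] 0.8 [-0.04  0.05 -0.03]
```

View pics/s2.png

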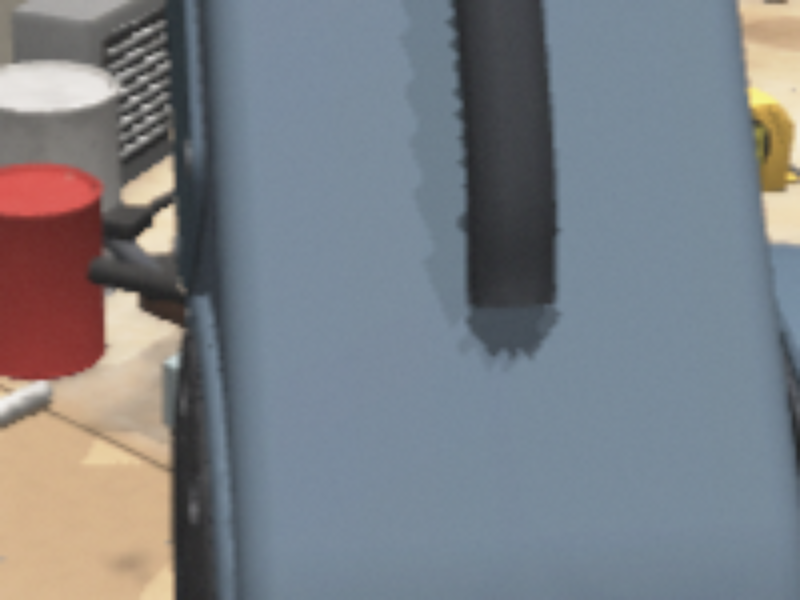

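The arm blocks the scene camera here, so I'll go by measured pose and force. Next I descend and push.

Call:
send_rows(
  deltas="0 0 18 0 0 0 0.45; 0 0 17 0 0 0 0.45; 0 0 0 0 0 0 0.45; -8 0 0 0 0 0 0.45; -8 0 0 0 0 0 0.45; -6 0 0 0 0 0 0.45; -5 0 0 0 0 0 0.45; 0 0 0 0 0 0 0.45",
)

```text
time: 4.6
position: [0.5257, -0.3337, 0.1255]
tool_rot: [0.65, 0.76, -0.0, 0.0]
ft_force: [-1.6, 3.2, 3.0]
grip_width: 0.0393
grip_force: 1.4
```

```bash
python3 -c "
from h import *
loc()"
```

```text
t 4.6 house xy [19.9 -0.3] z 125.5 yaw rel housing y 0.2 ft_h [-3.5 -1.1] 3.0 [0.42 0.24 0.01]
```

Call:
send_rows(
  deltas="-4 0 0 0 0 0 0.45; -3 0 0 0 0 0 0.45; 0 0 0 0 0 0 0.45",
)

```text
time: 4.97
position: [0.5267, -0.3398, 0.1254]
tool_rot: [0.65, 0.76, 0.0, -0.001]
ft_force: [-0.9, 3.4, 3.2]
grip_width: 0.0393
grip_force: 2.4
```

Call:
send_rows(
  deltas="-2 0 0 0 0 0 0.45; 0 0 0 0 0 0 0.45",
)

```text
time: 5.22
position: [0.5269, -0.3411, 0.1254]
tool_rot: [0.65, 0.76, 0.0, -0.001]
ft_force: [-1.9, 6.4, 5.8]
grip_width: 0.0392
grip_force: 3.2
```

```bash
python3 -c "
from h import *
loc()"
```

```text
t 5.22 house xy [27.4 -0.2] z 125.4 yaw rel housing y 0.2 ft_h [-6.6 -0.9] 5.8 [ 0.99  0.23 -0.02]
```

Call:
send_rows(
  deltas="-2 0 0 0 0 0 0.45; -1 0 0 0 0 0 0.45; 0 0 0 0 0 0 0.45",
)

```text
time: 5.6
position: [0.527, -0.3416, 0.1254]
tool_rot: [0.65, 0.76, 0.002, -0.003]
ft_force: [-0.6, 11.1, 8.2]
grip_width: 0.0395
grip_force: 5.9
```

Call:
send_rows(
  deltas="-2 0 0 0 0 0 0.45; 0 0 0 0 0 0 0.45",
)

```text
time: 5.85
position: [0.527, -0.3419, 0.1254]
tool_rot: [0.65, 0.76, 0.003, -0.005]
ft_force: [-0.4, 16.2, 9.5]
grip_width: 0.0393
grip_force: 7.6
```

```bash
python3 -c "
from h import *
loc()"
```

```text
t 5.85 house xy [28.2 -0.2] z 125.4 yaw rel housing y 0.1 ft_h [-16.1   2.1] 9.5 [2.54 0.05 0.12]
```

Call:
send_rows(
  deltas="5 0 0 0 0 0 0.45; 10 0 0 0 0 0 0.45; 0 0 -20 0 0 0 0.45; 0 0 -20 0 0 0 0.45; 30 0 0 0 0 0 0.45; 35 0 0 0 0 0 0.45; 20 0 0 0 0 0 0.45; 0 0 0 0 0 0 0.45",
)

```text
time: 6.85
position: [0.5125, -0.2478, 0.1653]
tool_rot: [0.649, 0.761, -0.0, 0.0]
ft_force: [-0.5, 0.0, -0.1]
grip_width: 0.0394
grip_force: 0.0
```

```bash
python3 - <<'E'
from h import *
loc()
c=robot.camera("top"); cv2.imwrite("pics/t2.png",cv2.resize(c["image"][130:280,230:410,::-1],None,fx=4,fy=4)) 
x,y=hw(-72,0); rows([(x,y,.16,6.8)],[1],.45)
E
```

```text
t 6.85 house xy [-67.1  -0.1] z 165.3 yaw rel housing y 0.3 ft_h [-0.1 -0.5] -0.1 [-0.09  0.05 -0.  ]
6.2 -0.2 5.4 0.1 0.1 2.2 0.45
```

View pics/t2.png

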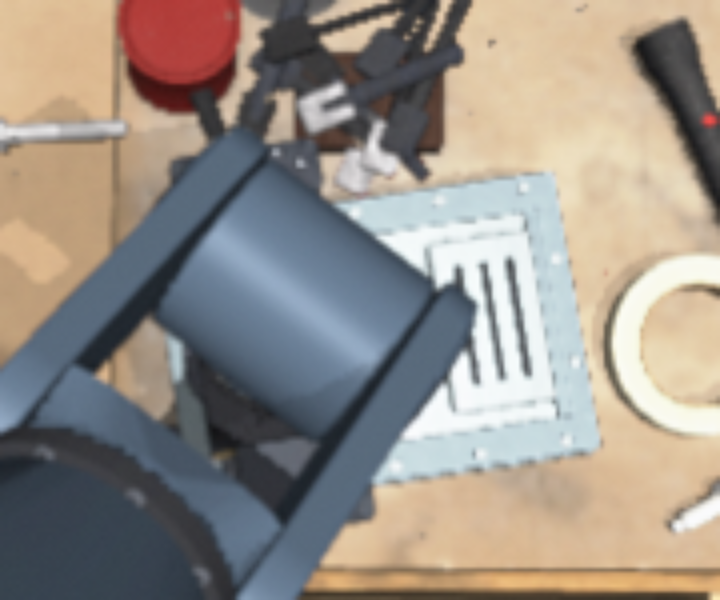

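The dark gap by the end stop (around (540,300)) is gone, so the panel is home. The wrist hides the cam. Next I insert into the slot.

Call:
send_rows(
  deltas="5 0 5 0 0 2 0.45; 0 0 12 0 0 0 0.45; 0 0 10 0 0 0 0.45; 0 0 10 0 0 0 0.45; 0 0 0 0 0 0 0.45",
)

```text
time: 7.52
position: [0.5111, -0.2434, 0.127]
tool_rot: [0.663, 0.749, -0.0, -0.001]
ft_force: [0.1, 0.0, 0.7]
grip_width: 0.0389
grip_force: 0.0
```

```bash
python3 -c "
from h import *
loc()"
```

```text
t 7.53 house xy [-71.7  -0.9] z 127.0 yaw rel housing y -1.8 ft_h [-0.   0.1] 0.7 [-0.09  0.12  0.  ]
```

Call:
send_rows(
  deltas="0 1 0 0 0 8 0.45; 0 0 0 0 0 8 0.45; 0 0 0 0 0 8 0.45; 0 0 0 0 0 8 0.45; 0 0 0 0 0 8 0.45; 0 0 0 0 0 8 0.45; 0 0 0 0 0 8 0.45; 0 0 0 0 0 8 0.45; 0 0 0 0 0 8 0.45; 0 0 0 0 0 0 0.45",
)

```text
time: 8.78
position: [0.5126, -0.2436, 0.1283]
tool_rot: [0.976, 0.217, 0.0, 0.0]
ft_force: [-0.2, -1.5, -0.5]
grip_width: 0.0395
grip_force: 0.5
```

```bash
python3 - <<'E'
from h import *
loc()
c=robot.camera("top"); cv2.imwrite("pics/t3.png",cv2.resize(c["image"][150:280,230:410,::-1],None,fx=4.4,fy=4.4)) 
E
```

```text
t 8.78 house xy [-71.1   0.6] z 128.3 yaw rel housing y -73.7 ft_h [ 1.4 -0.4] -0.5 [-0.27  0.26 -0.01]
```

View pics/t3.png

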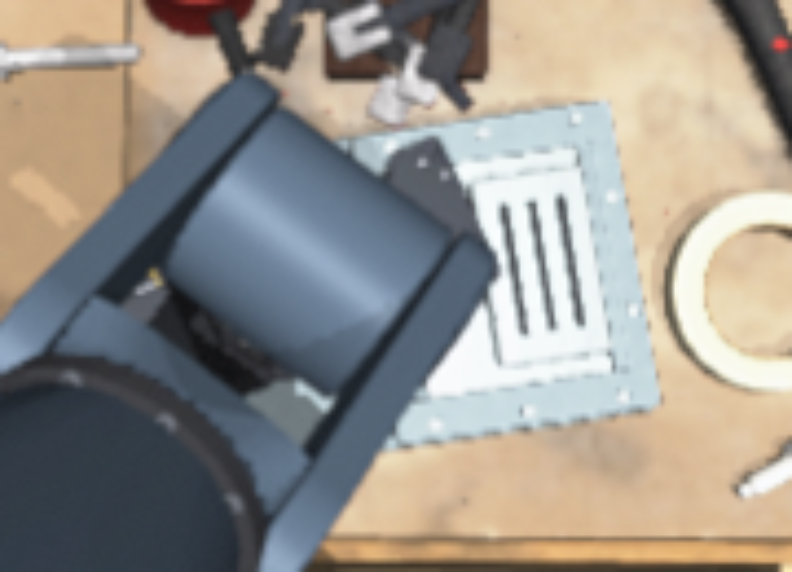

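The cam is still hidden by the wrist. The panel is still shut, with the hump at its end by the stop. I turn the rest of the way and then lift to check.

Call:
send_rows(
  deltas="0 0 0 0 0 6 0.45; 0 0 0 0 0 6 0.45; 0 0 0 0 0 6 0.45; 0 0 0 0 0 6 0.45; 0 0 0 0 0 0 0.45; 0 0 0 0 0 -5 0.45; 0 0 -20 0 0 0 0.45; 0 0 -30 0 0 0 0.45; 0 0 -40 0 0 0 0.45",
)

```text
time: 9.95
position: [0.5125, -0.2427, 0.2186]
tool_rot: [0.999, 0.054, -0.0, -0.001]
ft_force: [0.4, -0.1, -0.7]
grip_width: 0.039
grip_force: 0.0
```

```bash
python3 - <<'E'
from h import *
loc()
rows([(.40,-.05,.24,-60)],[6],.45)
E
```

```text
t 9.95 house xy [-72.1   0.6] z 218.6 yaw rel housing y -92.7 ft_h [0.2 0.4] -0.7 [-0.03  0.11 -0.05]
-15.2 -33.9 -3.5 -0.1 0 -4 0.45; -12.8 -35 -3.6 -0 0 -4 0.45; -10.4 -35.7 -3.5 -0 0 -3.9 0.45; -7.9 -36.3 -3.6 -0 0 -4 0.45; -5.3 -36.8 -3.6 -0 0 -4 0.45; -2.8 -37.1 -3.5 -0 0 -4 0.45
```

Call:
send_rows(
  deltas="-15 -34 -3 0 0 0 0.45; -15 -34 -3 0 0 0 0.45; -15 -34 -3 0 0 0 0.45; -15 -34 -3 0 0 0 0.45; -15 -34 -3 0 0 0 0.45; -15 -34 -3 0 0 0 0.45; 0 0 0 0 0 0 0.45",
)

```text
time: 10.82
position: [0.4, -0.0475, 0.2365]
tool_rot: [0.999, 0.055, -0.001, -0.001]
ft_force: [-0.5, 0.1, 0.2]
grip_width: 0.0393
grip_force: 0.0
```

```bash
python3 - <<'E'
from h import *
loc()
c=robot.camera("top"); cv2.imwrite("pics/t4.png",cv2.resize(c["image"][150:280,230:410,::-1],None,fx=4.4,fy=4.4)) 
E
```

```text
t 10.82 house xy [-282.3  -80.7] z 236.5 yaw rel housing y -92.5 ft_h [-0.2 -0.4] 0.2 [-0.08  0.14  0.01]
```

View pics/t4.png

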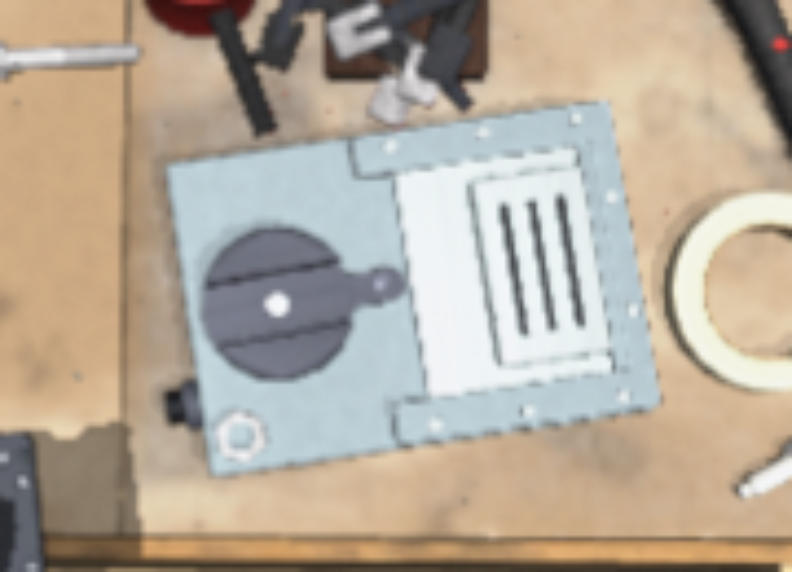

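The top view shows the tongue pointing at the panel, ending at (405,283) beside the panel's edge (410,285), with the panel shut and the nut still at (240,435). I'll check the angle numerically.

```bash
python3 - <<'E'
from h import *
c=robot.camera("top"); d=np.load("fr.npz"); r,t=d["r"],d["t"]
def L(a,z): 
    w=plane(c,(np.array(a)+.5)/4.4-.5+[230,150],[z]*len(a)); return (w[:,:2]-t)@r*1000
for n,a,z in(("tongue end",[(405,283),(383,285)],.05),("upper wall",[(212,285),(338,262)],.07),("lower wall",[(225,347),(352,317)],.07),("axis",[(277,303)],.054),("panel",[(397,178),(428,395)],.048),("hump",[(472,187),(500,365)],.062)):
    q=L(a,z); print(n,np.round(q,1).tolist(), round(float(np.degrees(np.arctan2(*(q[-1]-q[0])[::-1]))),1))
# dark pixels between head and panel edge, on tongue plane
g=c["image"].max(-1); vv,uu=np.nonzero(g<125)
q=(plane(c,np.c_[uu,vv],[.05]*len(uu))[:,:2]-t)@r*1000
s=(q[:,0]>-28)&(q[:,0]<3)&(abs(q[:,1])<22); m=q[s].mean(0); print(s.sum(),m,"cw from +x deg",-np.degrees(np.arctan2(m[1],m[0]+72)))
# slot: dark head pixels -> wall lines by colour
P=cloud(c); Q=((P[...,:2]-t)@r)*1000; h=P[...,2]
ring=(np.hypot(Q[...,0]+72,Q[...,1])<38)&(c["depth"]>0)
f=ring&(h<.062); z=Q[f]-[-72,0]; w,V=np.linalg.eigh(np.cov(z.T)); a=V[:,1]; print(f.sum(),"slot axis deg",np.degrees(np.arctan(a[1]/a[0])),"mean",z.mean(0))
E
```

```text
tongue end [[-3.4, 1.6], [-15.1, 2.2]] 176.9
upper wall [[-104.6, 13.9], [-38.3, 16.3]] 2.1
lower wall [[-102.6, -18.8], [-35.4, -12.9]] 5.0
axis [[-72.1, 0.7]] 0.0
panel [[1.3, 57.7], [-0.2, -58.5]] -90.7
hump [[37.9, 45.7], [37.7, -48.4]] -90.2
3 [-20.09709802  -0.045608  ] cw from +x deg 0.05034680028616564
435 slot axis deg 2.7028347098793724 mean [-0.24903644 -0.12118581]
```

The panel is home: the hump face reads 37.8 mm against 38. The cam is about 2.7° short of straight, and a small repeat nudge will fix that cheaply.

Call:
send_rows(
  deltas="15 34 3 0 0 0 0.45; 15 34 3 0 0 0 0.45; 15 34 3 0 0 0 0.45; 15 34 3 0 0 0 0.45; 15 34 3 0 0 0 0.45; 15 34 3 0 0 0 0.45; 0 0 40 0 0 0 0.45; 0 0 10 0 0 0 0.45; 0 0 0 0 0 0 0.45",
)

```text
time: 12.05
position: [0.5123, -0.2435, 0.1675]
tool_rot: [0.999, 0.052, -0.001, -0.001]
ft_force: [-0.0, 0.2, 0.4]
grip_width: 0.039
grip_force: 0.0
```

```bash
python3 - <<'E'
from h import *
loc(); x,y=hw(-72,0); rows([(x,y,.128,8.8-91)],[4],.45)
E
```

```text
t 12.05 house xy [-71.4   0.3] z 167.5 yaw rel housing y -92.8 ft_h [-0.2  0. ] 0.4 [-0.02  0.15 -0.02]
-0.1 -0.1 9.9 -0.1 0.1 -0.5 0.45; -0.1 -0.2 9.9 0 -0 -0.4 0.45; -0 -0.2 9.8 0 -0 -0.5 0.45; -0.1 -0.1 9.9 0 -0 -0.4 0.45
```

Call:
send_rows(
  deltas="0 0 13 0 0 -2 0.45; 0 0 13 0 0 0 0.45; 0 0 13 0 0 0 0.45; 0 0 0 0 0 5 0.45; 0 0 0 0 0 4.8 0.45; 0 0 0 0 0 0 0.45; 0 0 0 0 0 0 0.45",
)

```text
time: 12.92
position: [0.5121, -0.243, 0.1288]
tool_rot: [1.0, -0.015, -0.001, -0.0]
ft_force: [-1.0, 0.2, -0.9]
grip_width: 0.0394
grip_force: 0.6
```

```bash
python3 -c "
from h import *
loc()"
```

```text
t 12.93 house xy [-71.9   0.2] z 128.8 yaw rel housing y -100.5 ft_h [-0.3 -0.9] -0.9 [-0.01  0.38  0.06]
```

Call:
send_rows(
  deltas="0 0 0 0 0 -6 0.45; 0 0 -20 0 0 0 0.45; 0 0 -30 0 0 0 0.45; 0 0 -40 0 0 0 0.45; -15 -34 -3 0 0 0 0.45; -15 -34 -3 0 0 0 0.45; -15 -34 -3 0 0 0 0.45; -15 -34 -3 0 0 0 0.45; -15 -34 -3 0 0 0 0.45; -15 -34 -3 0 0 0 0.45",
)

```text
time: 14.18
position: [0.4079, -0.0456, 0.2377]
tool_rot: [0.999, 0.037, 0.001, 0.0]
ft_force: [0.1, 0.1, -0.7]
grip_width: 0.0391
grip_force: 0.0
```

```bash
python3 - <<'E'
from h import *
loc()
c=robot.camera("top"); cv2.imwrite("pics/t5.png",cv2.resize(c["image"][150:280,230:410,::-1],None,fx=4.4,fy=4.4)) 
d=np.load("fr.npz"); r,t=d["r"],d["t"]
P=cloud(c); Q=((P[...,:2]-t)@r)*1000; h=P[...,2]
f=(np.hypot(Q[...,0]+72,Q[...,1])<38)&(c["depth"]>0)&(h<.062); z=Q[f]-[-72,0]; w,V=np.linalg.eigh(np.cov(z.T)); a=V[:,1]; print("slot axis deg",np.degrees(np.arctan(a[1]/a[0])))
E
```

```text
t 14.18 house xy [-282.9  -72.6] z 237.7 yaw rel housing y -94.6 ft_h [-0.1  0.1] -0.7 [-0.03  0.11 -0.  ]
slot axis deg -0.20948013429941903
```

View pics/t5.png

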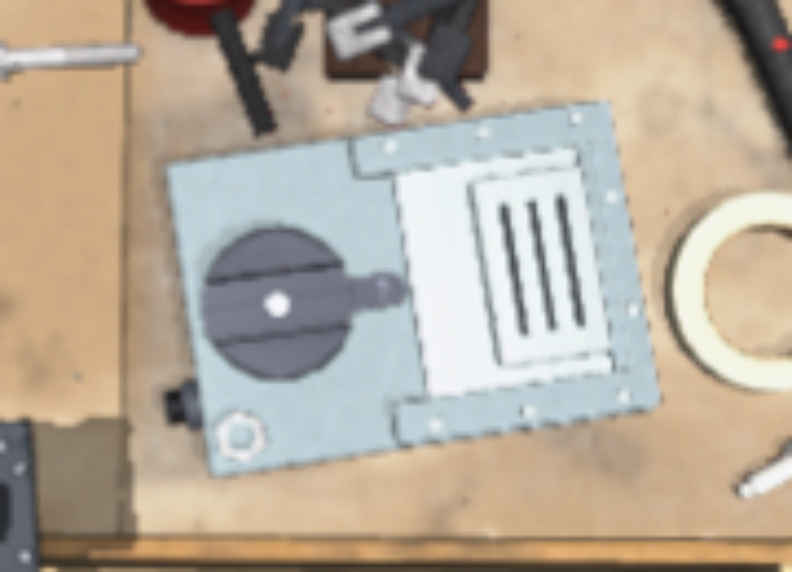

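The tongue, with its end at (405,288), now points straight at the panel to within 0.2°. The panel is shut, and the nut (240,435), bolt and tape haven't moved.

```bash
python3 -c "
from rig import robot
print(robot.hand_in())"
```

```text
the job is handed in; nothing more can be done
None
```

The panel is pushed fully home and the cam is turned to locked, its tongue within about 0.2° of straight at the panel; the nut, bolt and tape are unmoved in the last view, the offcut was outside it, and the job was handed in at about 14 s.

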